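# Hook the pot-ring arm into the slotted upright and press it home

## Task

Hook the two claws of the metal pot-ring arm from the sill into the pair of tall slots in the upright, press it down gently until it is fully home, its soft-close bar all the way down and the spring catch has snapped out over its cross rod, then let go. The slotted strip sits a few millimetres differently each time, so feel for the slots and force nothing: a push of 12 N is plenty, and the arm must never bear on the upright with more than 45 N, all its contacts counted. Leave the planter, mug, jar and trowel where they are.

Things in the scene. Friction and masses are not known exactly. Their poses are not given: they have to be found in the camera images.
- pot_arm: Loose bare-aluminium pot-ring arm, 0.15 kg, lies on the sill as it is used: ring flat, claws up. Origin: on its flat back face, mid width, at the underside; +x out of that face (claws' way), z up. mm: back plate x -14..0, y +-26, z 0..62; bar y +-7, z 0..34, x -103..-14; ring outer radius 48, 14 high, centre x -150. Centre of mass near x -60.
- grip (a point): Place to grip the arm's bar from above, fingers across y: bar 14 mm thick, 34 mm tall, its underside level with the arm's. In the arm's frame (-70, 0, 21) mm, same axes.
- claws (a point): Midpoint between the tips of the arm's two claws, in the arm's frame (10, 0, 26) mm, same axes. Claws stand at y -16 and +16, each 8 mm wide: a tongue z 50..56 running x 0..10, then a lip x 5.5..10 hanging down to z 26.
- ledge (a point): Centre of the top of the arm's flat press ledge over the back plate: ledge x -30..0, y +-26, top z 62 mm in the arm's frame; this point at (-15, 0, 62). Press down here, close to the post: pressing far out on the bar binds.
- rod (a point): Middle of the arm's round cross rod, 10 mm diameter along y, at the foot of the back plate: in the arm's frame (-5, 0, 6) mm. The back plate is open behind from the rod up to z 46, where the catch roller comes to lie.
- upright: Fixed white channel post, 91 mm wide, 186 mm high, on a dark foot 130 x 170 x 12 mm. Origin at sill height under the middle of its strip's front face; +x into the post (the way claws enter), z up. The strip in it is a bright slippery steel plate (friction 0.25), 4 mm thick, nominal front face x 0, y +-34, z 20..186, with 20 mm free depth behind. Foot reaches x -30..100.
- slots (a point): Nominal midpoint of the lower edges of the strip's two open slots, in the upright's frame (0, 0, 140) mm. Slots centred at y -16 and +16, each 12 wide, z 140..180 (small dark marks lower down are not holes). Not measured: strip, slots and catch together sit anywhere up to 6 mm sideways and 3 mm up or down off nominal, differently each time; the strip stays firm under load.
- seat (a point): Nominal place of the arm's origin when home: upright's frame (0, 0, 90) mm, same axes; the true one is off by the strip's unmeasured offset (y to 6 mm, z to 3 mm). Home, the tongues rest on the slots' lower edges, lips behind the plate. To enter, hold the arm 24 to 34 mm over its true seat, level, push it in along x till the back face meets the strip, then lower.
- catch (a joint): Spring roller catch in the strip, nominal (1.5, 0, 105) mm of the upright: white roller 10 mm across, 14 long, 3.5 mm proud. 0 = out, + = pushed in (m). Lowered, the arm's rod stands on it 16 mm above the seat, lips hooked 7 mm deep. Pressing with about 5 to 10 N drives the roller in 3.5 mm; it snaps back out over the rod 1.5 mm before the seat, and then holds it down.
- rest (a joint): Grey soft-close bar, 56 mm wide, along y on the strip's face just under the arm's place: the foot of the arm's back plate meets it 8 mm above the seat and pushes it down against a damper (weak spring back up, under 1 N). 0 = up, + = pushed down (m); 0.008 = arm fully home on its tongues.
- planter: Bystander: two-tier grey plastic planter with a plant and a bamboo marker, 150 mm wide, 160 mm high to its rim, 245 mm with the marker; origin under its centre.
- mug: Bystander: blue enamel mug, 80 mm wide, 85 mm high; origin under its centre, handle towards its own +y.
- jar: Bystander: glass jar with clamp lid, 90 mm wide, 118 mm high; origin under its centre.
- trowel: Bystander: steel trowel with a wooden handle, lying on the sill along its own x from -140 to +140 mm, blade to +x, 60 mm wide, 26 mm high.
Not all that is in view belongs to the job. Of the things that look like the pot_arm, the middle-sized one is meant.

How it is judged:
By the outcome, as a careful person would: the job done as asked, in the order asked, and still so for the second after the job is handed in, with the robot touching nothing.
It also fails if it takes over 72 s, if anything falls off the work surface, if the arm or the gripper's body presses on something with over 40 N, if the wrist force passes 120 N, or if a joint passes its speed limit or range.

## Robot

A 6-joint arm with a two-finger parallel gripper is mounted at the origin on the work surface. World frame = base frame: x ahead of the robot, y to its left, z up, the work surface at z = 0. Lengths are in m, angles in rad, forces in N, time in s.
With the tool pointing down it reaches from about 0.35 to 0.95 m from the base axis. Payload 17.4 kg.
Tool frame: the origin (TCP) lies midway between the tips of the shut fingers; the grasp point (between the pads) lies robot.grip_point_offset behind it (robot.grip_point_offset is the distance from the TCP to the grasp point, in m); y points along the fingers, z is the direction in which the jaws open and shut, and the axes are right-handed (so a half turn about y gives the same grasp; the last joint's range is limited). The gripper opens to 93 mm and grips with 3 to 60 N. Pads are 15 mm wide; open, the fingers measure 128 mm over their backs; the gripper's body (75 mm by 188 mm) begins 65 mm behind the grasp point.
Start: joints at [-1.363, 0.116, 1.442, -0, 1.584, -0.038], TCP at [0.164, -0.655, 0.219] pointing down, gripper open.
Joint ranges: [-2.83, 2.83], [-0.83, 2.19], [0.07, 2.5], [-1.14, 4.28], [0.01, 3], [-2.97, 2.97]. Speed limits (rad/s): [1.89, 1.89, 2.22, 3.14, 3.14, 3.14].

## Interface

Orientations are given as a unit quaternion [x, y, z, w].
In Python, from rig import robot, monitor, vision, close_job gives the robot as it stands. Calls block until the motion is done:
- robot.move_ptp(position, orientation): joint-space move of the TCP to a pose.
- robot.move_straight(position, ori=None, v=0.15, f_stop=None): straight line of the TCP; ori=None keeps the orientation; v is the mean speed in m/s. With f_stop (N) it stops when the force on the tool has changed by that much, and returns True; else False.
- robot.goto_joints(angles): joint-space move.
- robot.open_jaws() and robot.gripper_close(grasp_force=None): open the fingers fully, or close them until they stop; grasp_force is the grip in N (None keeps the last).
- robot.hold(seconds).
- robot.inverse_kinematics(position, orientation): joint angles nearest the present ones, or None.
- monitor.get_state(): the state.
- vision.snapshot(name): name is "scene" or "top" or "wrist"; returns a dict with "image" (400x640x3 uint8, blue, green, red), "K" (3x3 intrinsics, pixels), "R" (3x3) and "t" (3): a world point X has camera coordinates R X + t. Camera axes: x right, y down, z forward; pixel columns grow to the right and rows downward; lengths in m; the calibration is good to about 2 mm. A picture is of the moment at which its call begins. There is no depth.
A pose or a line that the arm cannot do raises robot.MotionError and nothing moves.
- close_job(): hands the job in, once; it reports no verdict.
The state is a dict: "time": time; "joints": joint angles; "qvel": joint speeds; "joint_torque": joint torques, N m; "tool_pos": TCP position; "eef_rot": TCP orientation; "contact_force": force on the tool from outside, world axes, zero at the start; "moment": the same for the moment, N m; "grip_width": opening from 0.0 (shut) to 1.0 (fully open).
Only numpy, scipy, OpenCV 4.12 (cv2) and the standard library are available. Lean on these libraries where they do the work, as an engineer would, in place of code of your own. Each camera call takes 0.05 s, during which the arm holds its last target.

## Working session

There is one attempt and no reset: what is moved stays moved. The work goes in short steps, each a Python script; the robot and the scene stay as the last script left them, time stands still between calls to the robot, and variables do not carry over. Pictures are saved under pics/ and viewed, and the job is handed in when it is done.

```bash
ls; mkdir -p pics
python3 - <<'E'
from rig import robot, monitor, vision
import cv2
for n in ["scene","top","wrist"]:
    s=vision.snapshot(n); cv2.imwrite(f"pics/{n}0.png",s["image"]); print(n,s["K"].tolist(),s["R"].round(4).tolist(),s["t"].round(4).tolist())
st=monitor.get_state(); print(st, robot.grip_point_offset)
E
```

```text
pics
scene [[487.89197053334493, 0.0, 325.14825222479277], [0.0, 487.89197053334493, 196.73693684521228], [0.0, 0.0, 1.0]] [[0.3123, 0.95, 0.0036], [0.8115, -0.2648, -0.5209], [-0.4939, 0.1657, -0.8536]] [-0.1524, -0.3163, 1.7233]
top [[450.42480026283897, 0.0, 321.14509440968754], [0.0, 450.42480026283897, 195.88462780299938], [0.0, 0.0, 1.0]] [[-0.0126, -0.9999, -0.0042], [-0.9988, 0.0128, -0.0472], [0.0473, 0.0036, -0.9989]] [0.0003, 0.4662, 1.4011]
wrist [[319.34176783302127, 0.0, 319.5403831473286], [0.0, 319.34176783302127, 197.95213076990842], [0.0, 0.0, 1.0]] [[0.2429, -0.97, -0.0025], [-0.9293, -0.2334, 0.2861], [-0.2781, -0.0672, -0.9582]] [-0.6734, -0.034, 0.3918]
{'time': 0.15, 'joints': array([-1.36281744e+00,  1.16353243e-01,  1.44209241e+00,  9.41747135e-07,
        1.58399719e+00, -3.78053533e-02]), 'qvel': array([ 0.00090751, -0.00212817, -0.00340922, -0.00091536,  0.00163314,
       -0.00048551]), 'joint_torque': array([ 1.64115962e-03, -7.21759415e+01, -6.22946119e+01,  7.81055493e-02,
        2.25544529e-02, -5.95380607e-05]), 'tool_pos': array([ 0.16419611, -0.65457009,  0.21810202]), 'eef_rot': array([-0.0867045 ,  0.70207343, -0.70147437,  0.08665407]), 'contact_force': array([-3.74016457e-04,  9.70077034e-01, -6.33980498e-02]), 'moment': array([-0.01423588, -0.00541439,  0.00496078]), 'grip_width': 1.0010354600615559} 0.0188
```

View pics/scene0.png

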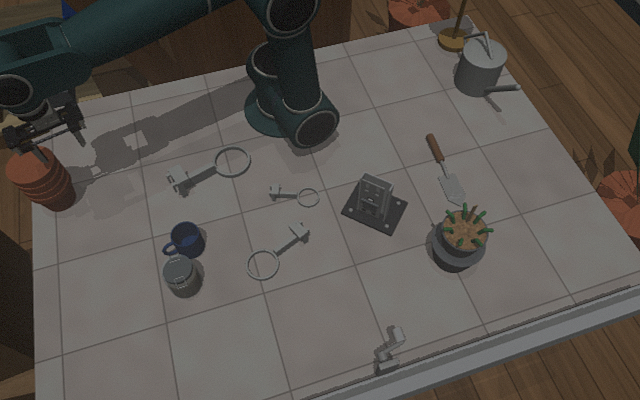

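View pics/top0.png

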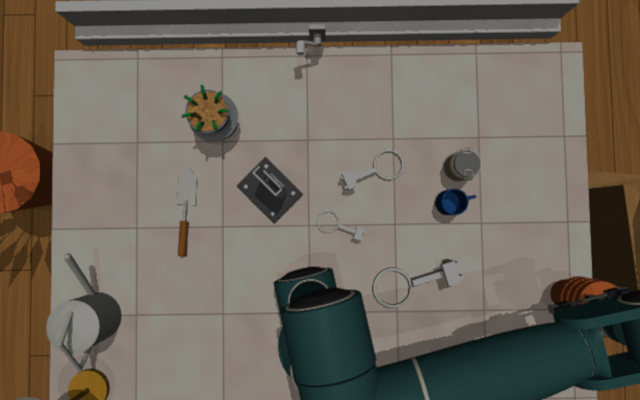

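View pics/wrist0.png

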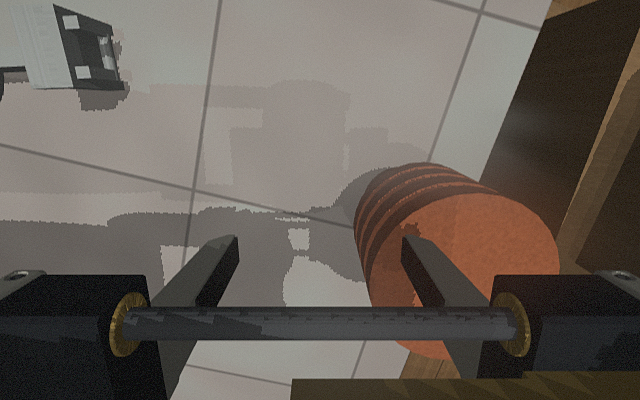

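Run:
```python
import cv2,numpy as np
a=cv2.imread("pics/top0.png"); s=cv2.imread("pics/scene0.png")
c1=cv2.resize(a[135:305,310:480],(600,600),interpolation=cv2.INTER_CUBIC)
cv2.imwrite("pics/c1.png",cv2.convertScaleAbs(c1,alpha=1.5))
c2=cv2.resize(a[145:235,225:325],None,fx=6,fy=6,interpolation=cv2.INTER_CUBIC)
cv2.imwrite("pics/c2.png",cv2.convertScaleAbs(c2,alpha=1.8))
c3=cv2.resize(s[160:285,235:420],None,fx=4.3,fy=4.3,interpolation=cv2.INTER_CUBIC)
cv2.imwrite("pics/c3.png",cv2.convertScaleAbs(c3,alpha=1.8))
```

```text
(no output)
```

View pics/c1.png

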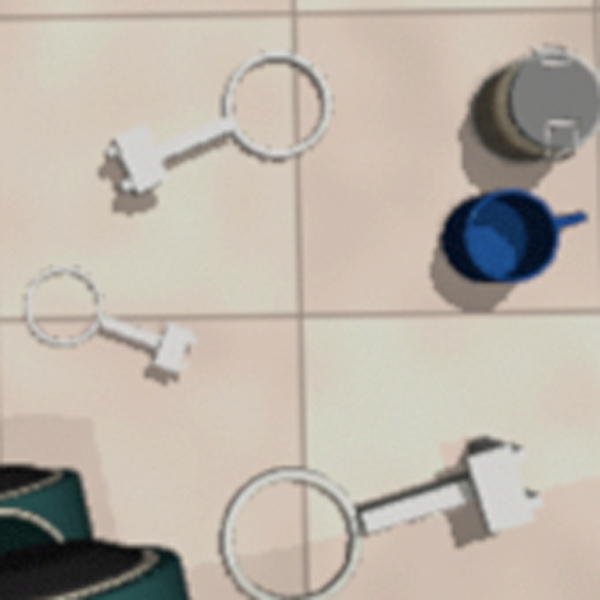

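View pics/c2.png

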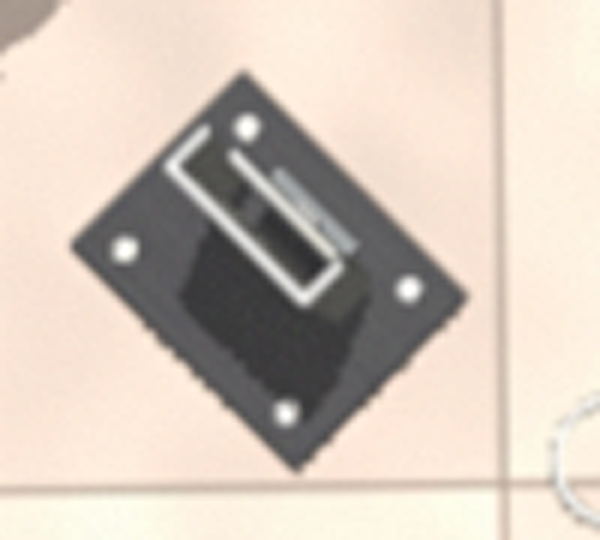

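View pics/c3.png

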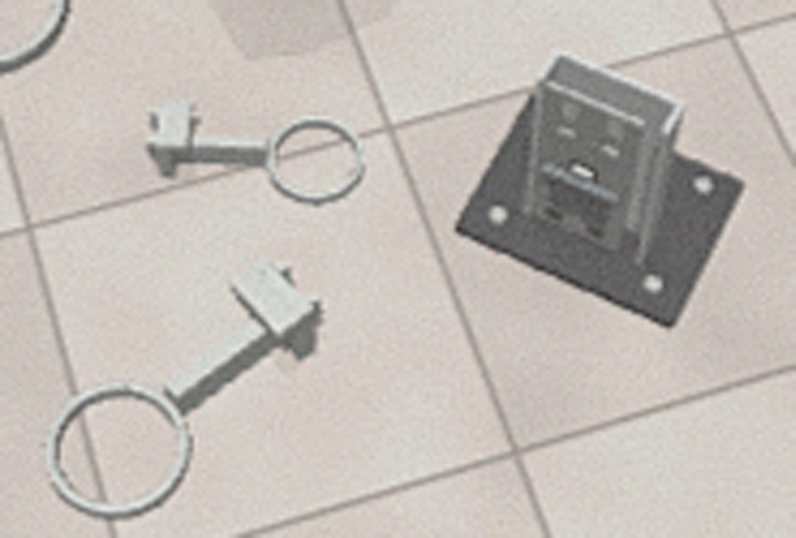

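```bash
cat > h.py <<'E'
from rig import robot, monitor, vision, close_job
import numpy as np, cv2
from scipy.spatial.transform import Rotation as Rot
def ray(s,uv):
    d=s["R"].T@np.linalg.inv(s["K"])@np.array([uv[0],uv[1],1.]); o=-s["R"].T@s["t"]; return o,d
def onz(s,uv,z):
    o,d=ray(s,uv); return o+d*(z-o[2])/d[2]
def proj(s,X):
    c=(s["R"]@np.atleast_2d(X).T).T+s["t"]; p=(s["K"]@c.T).T; return p[:,:2]/p[:,2:]
E
python3 - <<'E'
from h import *
s=vision.snapshot("top")
C=np.array([(243,72),(467,296),(298,472),(72,245)])/6+np.array([225,145])-0.4
P=np.array([onz(s,c,0.012) for c in C]);print(P.round(4))
for i in range(4): print(np.linalg.norm(P[i]-P[(i+1)%4]))
ex=(P[3]+P[2]-P[0]-P[1]); ex[2]=0; ex/=np.linalg.norm(ex); front=(P[0]+P[1])/2
cen=P.mean(0); org=cen-ex*0.035
print("ex",ex,"yaw",np.degrees(np.arctan2(ex[1],ex[0])),"org",org, "edge yaw", np.degrees(np.arctan2(*(P[1]-P[0])[1::-1])))
# arm features: crop1 scale 600/170
f=lambda p:np.array(p)/(600/170)+np.array([310,135])-0.4
rc=onz(s,f((277,106)),0.014)
print("ring",rc)
for q in [(108,142),(137,127),(165,180),(127,195)]: print(q,onz(s,f(q),0.062))
for q in [(238,118),(240,130),(160,155),(165,165)]: print(q,onz(s,f(q),0.034))
for n,q in dict(bigring=(290,535),smallring=(63,307)).items(): print(n,onz(s,f(q),.01))
E
```

```text
[[0.5922 0.1692 0.012 ]
 [0.473  0.0529 0.012 ]
 [0.3824 0.1419 0.012 ]
 [0.5024 0.2593 0.012 ]]
0.1664910584734525
0.12705908701934004
0.16787202518930713
0.12721718040827787
ex [-0.70976061  0.70444296  0.        ] yaw 135.21544088706213 org [0.51234377 0.13117745 0.012     ] edge yaw -135.7028683062062
ring [ 0.56152562 -0.21685102  0.014     ]
(108, 142) [ 0.52687427 -0.06432424  0.062     ]
(137, 127) [ 0.539467   -0.08939544  0.062     ]
(165, 180) [ 0.49357631 -0.11267554  0.062     ]
(127, 195) [ 0.48112019 -0.07993077  0.062     ]
(238, 118) [ 0.54911278 -0.17957782  0.034     ]
(240, 130) [ 0.53854169 -0.18113358  0.034     ]
(160, 155) [ 0.51749516 -0.11075821  0.034     ]
(165, 165) [ 0.50866522 -0.11498948  0.034     ]
bigring [ 0.18270858 -0.22144228  0.01      ]
smallring [ 0.38552154 -0.0243549   0.01      ]
```

Run:
```python
from h import *
s=vision.snapshot("wrist"); st=monitor.get_state()
R=Rot.from_quat(st["eef_rot"]).as_matrix(); o=-s["R"].T@s["t"]
print("tool axes world\n",R.round(3)); print("cam in tool",(R.T@(o-st["tool_pos"])).round(4)); print("cam axes (rows) in tool\n",(s["R"]@R).round(3))
# overhead look pose over arm: forward dir
```

```text
tool axes world
 [[-0.97  -0.     0.243]
 [-0.243  0.001 -0.97 ]
 [-0.    -1.    -0.001]]
cam in tool [-0.0792 -0.1653 -0.0006]
cam axes (rows) in tool
 [[ 0.     0.002  1.   ]
 [ 0.958 -0.286  0.   ]
 [ 0.286  0.958 -0.002]]
```

```bash
cat >> h.py <<'E'
yaw=np.radians(135.2); EX=np.array([np.cos(yaw),np.sin(yaw),0]); EY=np.array([-EX[1],EX[0],0]); EZ=np.array([0,0,1.])
ORG=np.array([.5123,.1312,0])
U=np.c_[EX,EY,EZ]
camT=np.array([-.0792,-.1653,-.0006])
Rct=np.array([[0,0,1],[.958,-.286,0],[.286,.958,0]])  # rows cam axes in tool
def up(p): return ORG+U@np.array(p)
E
python3 - <<'E'
from h import *
print(robot.inverse_kinematics(list(up([-.07,0,.14])),list(Rot.from_matrix(np.c_[EX,-EZ,EY]).as_quat())))
print(robot.inverse_kinematics(list(up([-.07,0,.14])),list(Rot.from_matrix(np.c_[-EX,-EZ,-EY]).as_quat())))
print("camera view options")
for tilt in [0,15,30,45]:
  for sg in [1,-1]:
    a=np.radians(tilt); d=np.cos(a)*-EZ+np.sin(a)*EX   # tool y
    z=EY*sg; x=np.cross(d,z); R=np.c_[x,d,z]
    for back in [.1,.15,.2]:
      for h in [.24,.30]:
        # camera pos
        cam=up([-back,0,h]); tcp=cam-R@camT
        q=robot.inverse_kinematics(list(tcp),list(Rot.from_matrix(R).as_quat()))
        Rc=Rct@R.T; c=Rc@(up([0,0,.16])-cam); px=(320+319*c[0]/c[2],198+319*c[1]/c[2])
        c=Rc@(up([0,0,.09])-cam); px2=(320+319*c[0]/c[2],198+319*c[1]/c[2])
        print(tilt,sg,back,h,((tcp-ORG)@U).round(3), None if q is None else np.round(q,2),np.round(px),np.round(px2))
E
```

```text
[ 0.09975885 -0.08542795  1.77324647  0.          1.45377413  2.45246268]
[ 9.97588507e-02 -8.54279472e-02  1.77324647e+00 -4.44089210e-16
  1.45377413e+00 -6.89129971e-01]
camera view options
0 1 0.1 0.24 [-0.021  0.001  0.075] [ 0.17 -0.1   1.9   0.    1.35  2.52] [320. 419.] [320. 296.]
0 1 0.1 0.3 [-0.021  0.001  0.135] [ 0.17 -0.15  1.84  0.    1.45  2.52] [320. 307.] [320. 248.]
0 1 0.15 0.24 [-0.071  0.001  0.075] [ 0.1  -0.04  1.84  0.    1.34  2.45] [320. 520.] [320. 370.]
0 1 0.15 0.3 [-0.071  0.001  0.135] [ 0.1  -0.08  1.78  0.    1.44  2.45] [320. 385.] [320. 307.]
0 1 0.2 0.24 [-0.121  0.001  0.075] [0.03 0.03 1.77 0.   1.34 2.39] [320. 600.] [320. 434.]
0 1 0.2 0.3 [-0.121  0.001  0.135] [ 0.03 -0.01  1.71  0.    1.44  2.39] [320. 451.] [320. 360.]
0 -1 0.1 0.24 [-0.179 -0.001  0.075] [-0.03  0.11  1.68 -0.    1.35 -0.82] [ 320. -590.] [ 320. -186.]
0 -1 0.1 0.3 [-0.179 -0.001  0.135] [-0.03  0.07  1.62 -0.    1.44 -0.82] [ 320. -213.] [320. -90.]
0 -1 0.15 0.24 [-0.229 -0.001  0.075] [-0.08  0.19  1.6  -0.    1.36 -0.87] [  320. -1377.] [ 320. -393.]
0 -1 0.15 0.3 [-0
[... 3146 characters left out ...]
0.]
45 1 0.2 0.3 [-0.027  0.001  0.239] [-0.09  0.16  1.5   0.54  2.07  2.37] [320. 161.] [320.  94.]
45 -1 0.1 0.24 [-0.039 -0.001  0.067] [-0.1   0.31  1.62  0.48  1.84 -0.92] [320.  63.] [320. 168.]
45 -1 0.1 0.3 [-0.039 -0.001  0.127] [-0.1   0.26  1.58  0.49  1.92 -0.87] [320. 158.] [320. 214.]
45 -1 0.15 0.24 [-0.089 -0.001  0.067] [-0.15  0.39  1.52  0.46  1.88 -0.94] [320. -14.] [320. 103.]
45 -1 0.15 0.3 [-0.089 -0.001  0.127] [-0.15  0.33  1.49  0.47  1.96 -0.9 ] [320.  91.] [320. 158.]
45 -1 0.2 0.24 [-0.139 -0.001  0.067] [-0.19  0.46  1.42  0.44  1.92 -0.97] [320. -68.] [320.  51.]
45 -1 0.2 0.3 [-0.139 -0.001  0.127] [-0.19  0.41  1.38  0.45  2.   -0.93] [320.  38.] [320. 111.]
```

Run:
```python
from h import *
a=np.radians(45); d=np.cos(a)*-EZ+np.sin(a)*EX; z=EY; R=np.c_[np.cross(d,z),d,z]
tcp=up([-.17,0,.295])-R@camT
robot.move_ptp(list(tcp),list(Rot.from_matrix(R).as_quat()))
robot.hold(0.2)
s=vision.snapshot("wrist"); cv2.imwrite("pics/w1.png",s["image"]); np.savez("w1.npz",**s)
cv2.imwrite("pics/w1b.png",cv2.convertScaleAbs(s["image"],alpha=1.5))
st=monitor.get_state(); print(st["time"],st["tool_pos"])
```

```text
3.5 [0.50989909 0.13259843 0.23414057]
```

View pics/w1b.png

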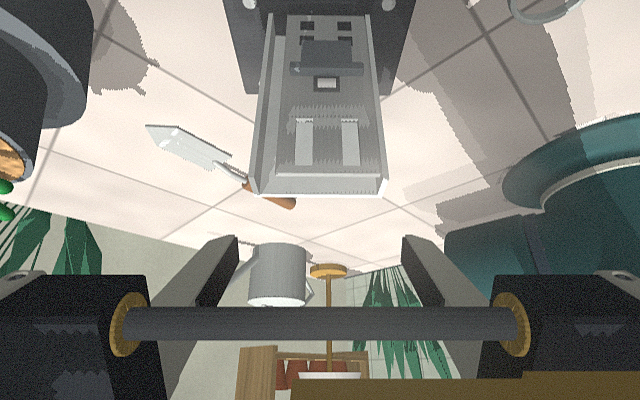

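```bash
cat >> h.py <<'E'
def rect(s,x0,k=4,y=(-50,50),z=(50,195)):
    # output col = (y-y0)*k, row=(z1-z)*k  (y to... shown as seen mirrored: col grows with y)
    pts=np.array([[0,y[0],z[1]],[0,y[1],z[1]],[0,y[1],z[0]],[0,y[0],z[0]]],float)/1000; pts[:,0]=x0
    src=proj(s,np.array([up(p) for p in pts])).astype(np.float32)
    w=int((y[1]-y[0])*k);h=int((z[1]-z[0])*k)
    dst=np.float32([[0,0],[w,0],[w,h],[0,h]])
    return cv2.warpPerspective(s["image"],cv2.getPerspectiveTransform(src,dst),(w,h),flags=cv2.INTER_CUBIC)
E
python3 - <<'E'
from h import *
s=dict(np.load("w1.npz"))
r=cv2.convertScaleAbs(rect(s,0),alpha=1.6)
for i in range(-50,50,10):
    cv2.line(r,((i+50)*4,0),((i+50)*4,6 if i else 20),(0,0,255),1)
for z in range(50,195,10):
    cv2.line(r,(0,(195-z)*4),(6 if z%50 else 20,(195-z)*4),(0,0,255),1)
cv2.imwrite("pics/r1.png",r)
c=cv2.resize(s["image"][0:200,235:405],None,fx=3,fy=3,interpolation=cv2.INTER_CUBIC)
cv2.imwrite("pics/c4.png",cv2.convertScaleAbs(c,alpha=1.5))
E
```

```text
(no output)
```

View pics/r1.png

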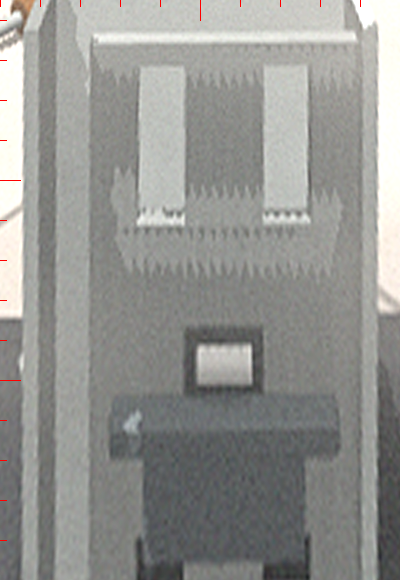

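View pics/c4.png

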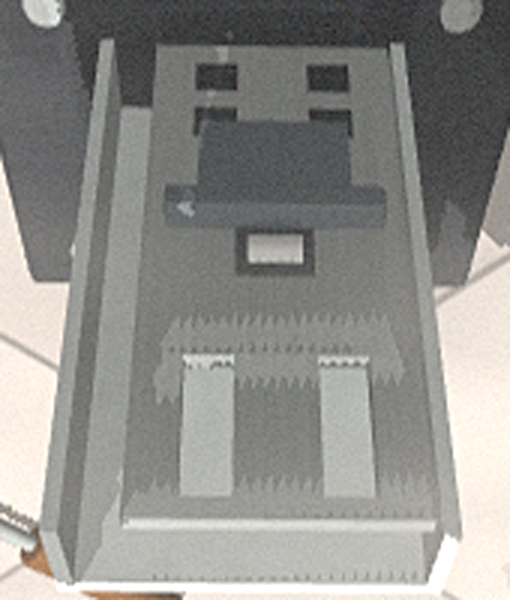

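```bash
cat > fit.py <<'E'
from h import *
from scipy.optimize import least_squares
s=dict(np.load("w1.npz")); top=vision.snapshot("top")
q=[(138,66),(185,66),(138,226),(185,226),(263,66),(310,66),(263,226),(310,226)]
m=np.array([(0,-22,180),(0,-10,180),(0,-22,140),(0,-10,140),(0,10,180),(0,22,180),(0,10,140),(0,22,140)])/1000.
px=proj(s,np.array([up([0,(c/4-50)/1000,(195-r/4)/1000]) for c,r in q]))
C=np.array([(243,72),(467,296),(298,472),(72,245)])/6+np.array([225,145])-0.4
F=np.array([(-30,85,12),(-30,-85,12),(100,-85,12),(100,85,12)])/1000.
def mk(p):
    R=Rot.from_euler('z',p[2]).as_matrix(); return R,np.array([p[0],p[1],0])
def res(p,w=1,t=1):
    R,o=mk(p); mm=m+np.array([0,p[3],p[4]])
    return np.r_[w*(proj(s,(R@mm.T).T+o)-px).ravel(), t*(proj(top,(R@F.T).T+o)-C).ravel()]
for w,t in [(1,1),(.01,1),(1,.01)]:
    f=least_squares(res,[.5123,.1312,yaw,.006,0],args=(w,t)); p=f.x
    R,o=mk(p); sl=R@np.array([0,p[3],.14+p[4]])+o
    print(w,t,"org",p[:2].round(4),"yaw",np.degrees(p[2]).round(2),"off mm",(p[3:]*1000).round(2),"slotmid",sl.round(4),"in U",((sl-ORG)@U*1000).round(2)); print(res(p,1,1).reshape(-1,2).round(2).tolist())
E
python3 fit.py
```

```text
1 1 org [0.5131 0.1333] yaw 137.38 off mm [ 7.98 -2.  ] slotmid [0.5077 0.1274 0.138 ] in U [  0.62   5.97 138.  ]
[[-0.6, 0.63], [-0.38, 0.23], [-0.57, 0.9], [-0.35, 0.45], [0.28, -0.43], [0.7, -0.84], [0.26, -0.3], [0.64, -0.75], [38.12, 35.88], [-39.34, -37.46], [-39.01, -36.11], [38.78, 37.97]]
0.01 1 org [0.4639 0.1812] yaw 313.27 off mm [ -9.47 -57.73] slotmid [0.457  0.1747 0.0823] in U [69.89  8.06 82.27]
[[57.52, -7.41], [26.19, -7.71], [53.38, 6.51], [24.38, 6.2], [-25.98, -8.21], [-57.4, -8.52], [-23.89, 5.68], [-52.96, 5.36], [-29.15, 27.93], [-29.08, 29.63], [29.06, -28.56], [29.29, -29.53]]
1 0.01 org [0.5113 0.1332] yaw 135.17 off mm [ 6.78 -3.18] slotmid [0.5065 0.1284 0.1368] in U [  2.15   6.06 136.82]
[[-0.34, -0.29], [-0.19, -0.29], [-0.34, 0.29], [-0.18, 0.3], [0.19, -0.28], [0.33, -0.27], [0.19, 0.31], [0.34, 0.32], [37.69, 37.46], [-38.34, -37.41], [-39.16, -37.14], [37.19, 38.46]]
```

```bash
sed -i 's/F=np.array.*/F=np.array([(-30,-85,12),(-30,85,12),(100,85,12),(100,-85,12)])\/1000./' fit.py; python3 fit.py
```

```text
1 1 org [0.5115 0.1317] yaw 134.78 off mm [ 5.8  -2.24] slotmid [0.5074 0.1276 0.1378] in U [  0.94   6.03 137.76]
[[-0.59, -0.28], [-0.29, -0.2], [-0.55, -0.04], [-0.27, 0.05], [0.31, -0.08], [0.57, 0.0], [0.29, 0.19], [0.54, 0.28], [-0.34, -0.24], [0.77, 0.22], [-0.26, 0.53], [-1.02, 0.33]]
0.01 1 org [0.5121 0.1309] yaw 134.65 off mm [ 5.7  -1.52] slotmid [0.5081 0.1269 0.1385] in U [  0.     6.01 138.48]
[[-0.78, -0.22], [-0.37, -0.11], [-0.71, -0.23], [-0.34, -0.12], [0.4, 0.05], [0.76, 0.16], [0.36, 0.07], [0.7, 0.18], [-0.05, -0.46], [0.98, 0.09], [-0.13, 0.32], [-0.8, 0.04]]
1 0.01 org [0.5108 0.1327] yaw 135.17 off mm [ 6.05 -3.18] slotmid [0.5065 0.1284 0.1368] in U [  2.15   6.06 136.82]
[[-0.34, -0.29], [-0.19, -0.29], [-0.34, 0.29], [-0.18, 0.3], [0.19, -0.28], [0.33, -0.27], [0.19, 0.31], [0.34, 0.32], [-0.84, 0.08], [0.53, 0.28], [-0.31, 0.79], [-1.33, 0.85]]
```

```bash
cat >> h.py <<'E'
def down(yawdeg):
    a=np.radians(yawdeg); ex=np.array([np.cos(a),np.sin(a),0]); ey=np.array([-ex[1],ex[0],0])
    return list(Rot.from_matrix(np.c_[ex,-EZ,ey]).as_quat())
SLOT=np.array([.5072,.1278,.1377])
E
python3 - <<'E'
from h import *
print(robot.inverse_kinematics([.528,-.144,.2],down(114.7)))
robot.move_ptp([.528,-.144,.20],down(114.7))
robot.move_straight([.528,-.144,.10],v=.15)
robot.hold(.2)
s=vision.snapshot("wrist"); np.savez("w2.npz",**s)
cv2.imwrite("pics/w2.png",cv2.convertScaleAbs(s["image"],alpha=1.5))
st=monitor.get_state(); print(st["time"],st["tool_pos"],st["contact_force"])
E
```

```text
[-3.12862632e-01 -1.58458669e-01  1.74181400e+00 -4.44089210e-16
  1.55823732e+00  2.39763370e+00]
5.7167 [ 0.52831862 -0.1440826   0.10077276] [0.1936739  0.03747146 0.45266693]
```

View pics/w2.png

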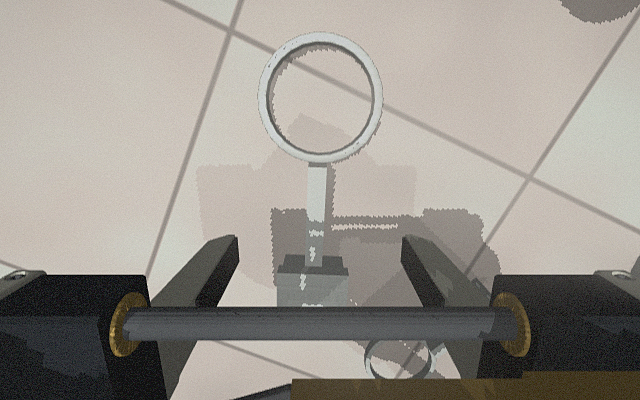

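Run:
```python
from h import *
s=dict(np.load("w2.npz"))
c=cv2.resize(s["image"][155:315,260:370],None,fx=5,fy=5,interpolation=cv2.INTER_CUBIC)[:, :]
cv2.imwrite("pics/c5.png",cv2.resize(cv2.convertScaleAbs(c,alpha=1.6),(412,600)))
# ring ellipse
g=cv2.cvtColor(s["image"],cv2.COLOR_BGR2GRAY)
e=[(258,97),(383,97),(320,32),(320,164)]
for uv in e: print(onz(s,uv,.014).round(4))
```

```text
[ 0.6048 -0.2002  0.014 ]
[ 0.5192 -0.2395  0.014 ]
[ 0.5808 -0.2599  0.014 ]
[ 0.541  -0.1733  0.014 ]
```

View pics/c5.png

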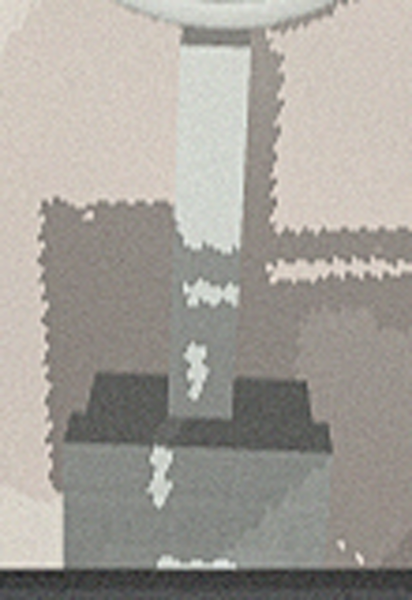

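Run:
```python
from h import *
s=dict(np.load("w2.npz"))
f=lambda p:np.array(p)/3.75+np.array([260,155])-.4
P={k:onz(s,f(v),z) for k,(v,z) in dict(fl=((182,45),.034),fr=((250,46),.034),nl=((169,415),.034),nr=((232,417),.034),ll=((64,441),.062),lr=((332,454),.062)).items()}
for k in P: print(k,P[k].round(4))
ring=np.array([(.6048+.5192)/2,-.21985,.014]);ring2=np.array([(.5808+.541)/2,-(.2599+.1733)/2,.014]);print(ring,ring2)
print("width",np.linalg.norm(P['fl']-P['fr']),np.linalg.norm(P['nl']-P['nr']),np.linalg.norm(P['ll']-P['lr']))
a=(P['fl']+P['fr'])/2;b=(P['nl']+P['nr'])/2;d=b-a;print("len",np.linalg.norm(d),"yaw",np.degrees(np.arctan2(d[1],d[0])))
l=P['lr']-P['ll'];print("ledge yaw",np.degrees(np.arctan2(l[1],l[0]))+ 90, (P['ll']+P['lr'])/2)
r=(ring+ring2)/2; le=(P['ll']+P['lr'])/2; d=le-r; print("ring->ledge",np.linalg.norm(d[:2]),np.degrees(np.arctan2(d[1],d[0])))
```

```text
fl [ 0.5497 -0.1713  0.034 ]
fr [ 0.5374 -0.1767  0.034 ]
nl [ 0.5191 -0.0959  0.034 ]
nr [ 0.5065 -0.1012  0.034 ]
ll [ 0.5401 -0.097   0.062 ]
lr [ 0.4922 -0.116   0.062 ]
[ 0.562   -0.21985  0.014  ] [ 0.5609 -0.2166  0.014 ]
width 0.01339359074809421 0.013646504332381295 0.05153121881229532
len 0.0814529540382711 yaw 112.19446758620975
ledge yaw -68.35023618231443 [ 0.51615309 -0.10645966  0.062     ]
ring->ledge 0.12059561382948385 112.06201675279094
```

```bash
cat >> h.py <<'E'
def S(tag=""):
    st=monitor.get_state(); print(tag,"t",round(st["time"],2),"tcp",st["tool_pos"].round(4),"F",st["contact_force"].round(2),"M",st["moment"].round(2),"grip",round(st["grip_width"],3)); return st
E
python3 - <<'E'
from h import *
G=[.5312,-.1438]
robot.move_straight(G+[.06],down(112.1),v=.1)
print(robot.move_straight(G+[.0045],v=.08,f_stop=8)); S("down")
robot.gripper_close(30); S("closed")
robot.hold(.1);S()
robot.move_straight(G+[.15],v=.15); robot.hold(.2); S("up")
s=vision.snapshot("wrist"); np.savez("w3.npz",**s)
cv2.imwrite("pics/w3.png",cv2.convertScaleAbs(s["image"],alpha=1.5))
s=vision.snapshot("scene"); cv2.imwrite("pics/s3.png",s["image"])
E
```

```text
False
down t 7.11 tcp [ 0.5315 -0.1439  0.0049] F [ 0.01 -0.34  0.43] M [ 0.11 -0.01  0.06] grip 1.001
closed t 8.31 tcp [ 0.5312 -0.1438  0.0045] F [ 0.53 -0.34  0.64] M [ 0.15 -0.1   0.02] grip 0.148
 t 8.41 tcp [ 0.5312 -0.1438  0.0045] F [ 0.53  0.27 -0.46] M [ 0.08 -0.04 -0.01] grip 0.149
up t 9.72 tcp [ 0.531  -0.1437  0.1492] F [ 0.53  0.97 -1.41] M [ 0.06 -0.06 -0.02] grip 0.15
```

View pics/w3.png

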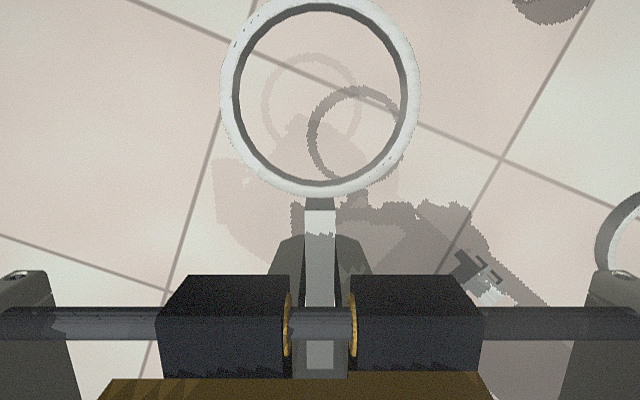

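Run:
```python
from h import *
s=dict(np.load("w3.npz")); st=monitor.get_state(); R=Rot.from_quat(st["eef_rot"]).as_matrix()
for uv in [(220,97),(421,97),(320,-4),(320,198),(305,215),(335,215)]:
    z=.1589 if uv[1]<205 else .1787
    print(uv,(R.T@(onz(s,uv,z)-st["tool_pos"])*1000).round(1))
```

```text
(220, 97) [-81.5  -9.4 -45.5]
(421, 97) [-81.5  -9.3  48. ]
(320, -4) [-122.7   -9.4    1. ]
(320, 198) [-32.4  -9.4   1. ]
(305, 215) [-30.4 -29.2  -5.7]
(335, 215) [-30.4 -29.1   7.8]
```

```bash
cat >> h.py <<'E'
YAW=135.0
UX=np.array([np.cos(np.radians(YAW)),np.sin(np.radians(YAW)),0]); UY=np.array([-UX[1],UX[0],0])
SEAT=up([.001,.005,.0878])
def T(x,y,z):  # TCP for arm origin at seat + (x,y,z) mm
    return list(SEAT+UX*(x/1000-.07)+UY*y/1000+EZ*(z/1000+.0045))
def rel():
    p=monitor.get_state()["tool_pos"]-SEAT; return np.array([p@UX+.07,p@UY,p[2]-.0045])*1000
E
python3 - <<'E'
from h import *
print(T(-40,0,29))
robot.move_straight(T(-40,0,40),down(YAW),v=.12)
robot.move_straight(T(-30,0,29),v=.06); robot.hold(.3)
S("pre"); print(rel())
s=vision.snapshot("wrist"); cv2.imwrite("pics/w4.png",cv2.convertScaleAbs(s["image"],alpha=1.5))
s=vision.snapshot("top"); cv2.imwrite("pics/t4.png",cv2.convertScaleAbs(cv2.resize(s["image"][120:260,220:400],None,fx=4,fy=4),alpha=1.6))
s=vision.snapshot("scene"); cv2.imwrite("pics/s4.png",cv2.convertScaleAbs(cv2.resize(s["image"][130:270,300:480],None,fx=4,fy=4),alpha=1.6))
E
```

```text
[np.float64(0.5858490041441657), np.float64(0.05057503459676076), np.float64(0.1213)]
pre t 12.37 tcp [0.5789 0.0576 0.1214] F [-0.13 -0.02 -1.58] M [0.05 0.01 0.01] grip 0.15
[-30.12017054  -0.04230833  29.12861458]
```

View pics/s4.png

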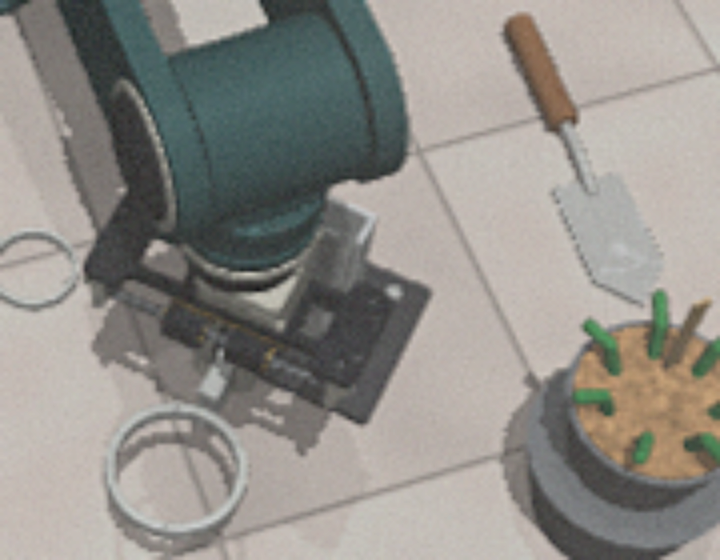

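View pics/t4.png

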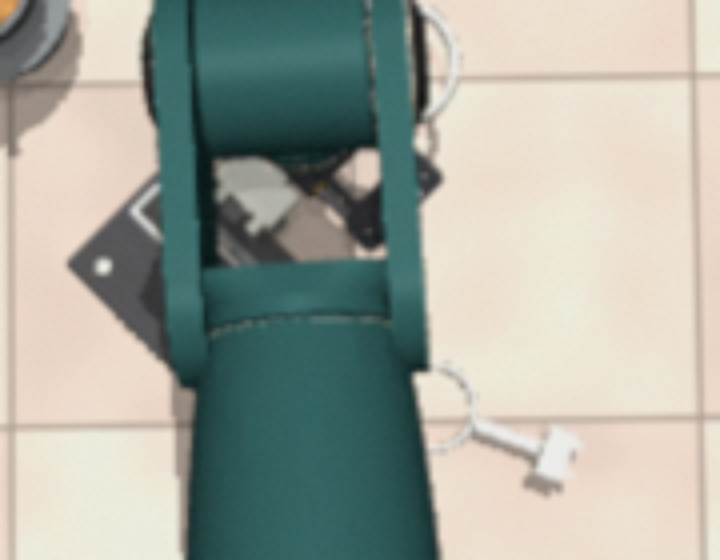

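View pics/w4.png

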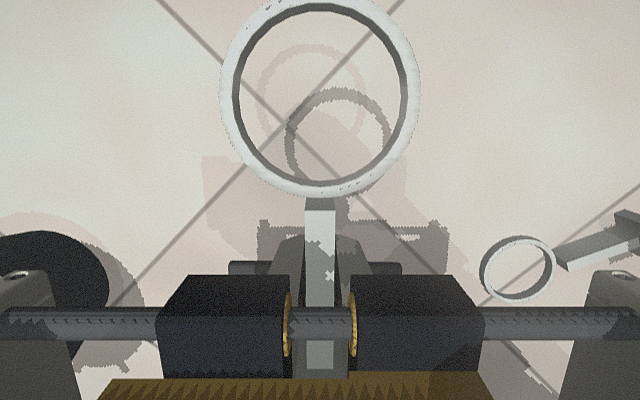

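Run:
```python
from h import *
print(robot.move_straight(T(6,0,29),v=.025,f_stop=5)); S("push"); print(rel())
robot.hold(.2); S()
```

```text
True
push t 13.66 tcp [0.5568 0.0794 0.1214] F [ 4.51 -4.3   1.09] M [-0.56 -0.63 -0.1 ] grip 0.147
[ 0.89752959  0.13735941 29.06250109]
 t 13.86 tcp [0.5569 0.0794 0.1212] F [ 3.18 -3.46  0.3 ] M [-0.53 -0.66 -0.1 ] grip 0.15
```

Run:
```python
from h import *
robot.move_straight(T(-0.8,0,29),v=.01); robot.hold(.1); S("back"); print(rel())
a=robot.move_straight(T(-0.8,4.5,29),v=.01,f_stop=3); ra=rel(); S(f"+y {a}"); print(ra)
b=robot.move_straight(T(-0.8,-4.5,29),v=.012,f_stop=5); rb=rel(); S(f"-y {b}"); print(rb)
```

```text
back t 14.35 tcp [0.558  0.0784 0.1212] F [-0.6  -1.06 -0.94] M [0.08 0.01 0.04] grip 0.151
[-6.75427168e-01  2.71723205e-02  2.88791568e+01]
+y True t 14.78 tcp [0.5552 0.0756 0.121 ] F [2.34 1.99 0.32] M [ 0.47 -0.37 -0.29] grip 0.144
[-0.61651305  3.93954053 28.71969853]
-y True t 15.32 tcp [0.559  0.0797 0.1203] F [-0.68 -0.67 -0.3 ] M [-0.06  0.16  0.09] grip 0.147
[-0.47096995 -1.60447167 28.00713701]
```

Run:
```python
from h import *
robot.move_straight(T(-0.8,1,29),v=.02); robot.hold(.15); S("ctr"); print(rel())
b=robot.move_straight(T(-0.8,-5,29),v=.01,f_stop=3); rb=rel(); S(f"-y {b}"); print(rb)
robot.move_straight(T(-0.8,1,29),v=.02); robot.hold(.15); S("ctr"); print(rel())
```

```text
ctr t 15.77 tcp [0.5574 0.0776 0.1213] F [-0.1   0.42 -0.43] M [ 0.07 -0.   -0.01] grip 0.147
[-0.80352997  1.04114143 28.95260628]
-y True t 16.19 tcp [0.5594 0.0799 0.1207] F [-1.67 -2.24  0.55] M [-0.22  0.35  0.25] grip 0.15
[-0.60323399 -2.00486964 28.36144982]
ctr t 16.64 tcp [0.5574 0.0776 0.1212] F [-1.22  0.51 -1.81] M [ 0.09 -0.04 -0.02] grip 0.149
[-0.78201175  1.01059523 28.9377276 ]
```

Run:
```python
from h import *
robot.move_straight(T(0,1,29),v=.01); S("in")
b=robot.move_straight(T(0,1,10),v=.015,f_stop=3.5); S(f"low {b}"); print(rel())
robot.hold(.2); S()
s=vision.snapshot("wrist"); cv2.imwrite("pics/w5.png",cv2.convertScaleAbs(s["image"],alpha=1.5))
```

```text
in t 16.89 tcp [0.5568 0.0782 0.1213] F [-0.47  0.26 -1.65] M [ 0.11  0.   -0.01] grip 0.146
low True t 17.8 tcp [0.5571 0.0778 0.1068] F [ 2.5  -3.13  3.67] M [-0.22 -0.38 -0.02] grip 0.147
[-0.39172872  1.06225432 14.46048969]
 t 18.0 tcp [0.5569 0.0778 0.1067] F [ 3.89 -3.73  4.05] M [-0.34 -0.56  0.01] grip 0.147
```

Run:
```python
from h import *
robot.move_straight(T(-0.3,1,14.8),v=.01); S("relax")
robot.open_jaws(); robot.hold(.2); S("open")
s=vision.snapshot("wrist"); np.savez("w6.npz",**s); cv2.imwrite("pics/w6.png",cv2.convertScaleAbs(s["image"],alpha=1.5))
s=vision.snapshot("scene"); cv2.imwrite("pics/s6.png",cv2.convertScaleAbs(cv2.resize(s["image"][130:270,300:480],None,fx=4,fy=4),alpha=1.6))
```

```text
relax t 18.3 tcp [0.557 0.078 0.107] F [ 2.33 -3.24  2.36] M [-0.21 -0.3  -0.03] grip 0.147
open t 19.81 tcp [0.5571 0.0779 0.1071] F [ 0.54 -0.76 -0.68] M [ 0.06 -0.04 -0.01] grip 1.006
```

View pics/w6.png

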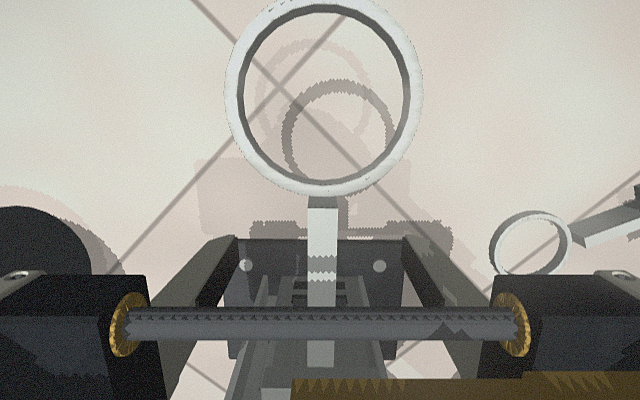

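View pics/s6.png

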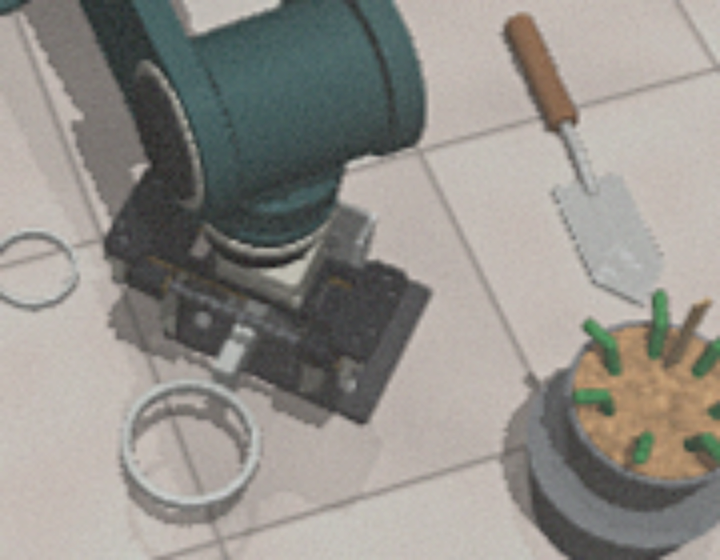

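Run:
```python
from h import *
p=lambda x,y,z: list(SEAT+UX*x/1000+UY*y/1000+EZ*z/1000)
robot.move_straight(p(-70,1,120),v=.15)
robot.gripper_close(20)
robot.move_straight(p(-15,1.3,100),v=.12); robot.hold(.2); S("above"); 
s=vision.snapshot("wrist"); np.savez("w7.npz",**s); cv2.imwrite("pics/w7.png",cv2.convertScaleAbs(s["image"],alpha=1.5))
b=robot.move_straight(p(-15,1.3,66),v=.03,f_stop=2.5); S(f"touch {b}")
print((monitor.get_state()["tool_pos"]-SEAT)[2]*1000-62)
```

```text
above t 23.02 tcp [0.5181 0.1165 0.188 ] F [-0.17  0.24  0.9 ] M [ 0.06 -0.02 -0.  ] grip 0.005
touch True t 23.85 tcp [0.5174 0.117  0.1639] F [-2.16  1.7   1.97] M [ 0.33  0.25 -0.  ] grip 0.004
14.068314581857521
```

View pics/w7.png

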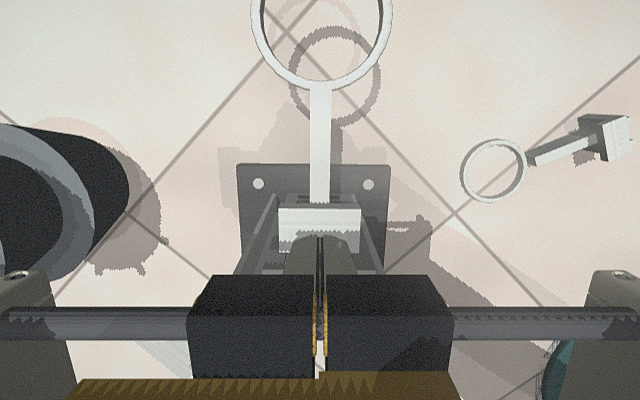

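```bash
cat >> h.py <<'E'
p=lambda x,y,z: list(SEAT+UX*x/1000+UY*y/1000+EZ*z/1000)
E
python3 - <<'E'
from h import *
for z in [74,72,70,68]:
    b=robot.move_straight(p(-15,1.3,z),v=.008,f_stop=8); st=S(f"{z} {b}")
    q=(st["tool_pos"]-SEAT)*1000; print((q@UX).round(2),(q[2]-62).round(2),"Fx",st["contact_force"]@UX)
    if b: break
E
```

```text
74 False t 24.28 tcp [0.5179 0.117  0.1623] F [-2.11  1.08  6.79] M [ 0.26  0.26 -0.03] grip 0.006
-15.03 12.53 Fx 2.2513212202024455
72 False t 24.68 tcp [0.5178 0.117  0.16  ] F [-0.68  0.43  5.92] M [ 0.28  0.19 -0.07] grip 0.005
-14.96 10.24 Fx 0.7882747658618514
70 False t 25.08 tcp [0.5177 0.1169 0.1577] F [-1.15  1.29  2.38] M [0.38 0.2  0.01] grip 0.005
-14.88 7.85 Fx 1.7256948071769889
68 False t 25.48 tcp [0.5177 0.1167 0.1555] F [-0.12 -0.2   0.03] M [ 0.07 -0.02  0.02] grip 0.007
-15.06 5.69 Fx -0.055033149634927274
```

Run:
```python
from h import *
for z in [67,66,65,64,63,62,61,60,59,58]:
    b=robot.move_straight(p(-15,1.3,z),v=.007,f_stop=8); st=monitor.get_state()
    q=(st["tool_pos"]-SEAT)*1000; print(z,b,round(st["time"],2),(q@UX).round(2),(q[2]-62).round(2),"F",(st["contact_force"]@UX).round(2),st["contact_force"][2].round(2))
    if b or st["contact_force"][2]>9: break
robot.hold(.3); S()
```

```text
67 False 25.77 -15.02 4.9 F 0.22 0.34
66 False 26.07 -14.97 3.95 F 0.58 -0.92
65 False 26.36 -14.98 2.92 F 0.02 -0.33
64 False 26.65 -15.0 1.95 F 0.2 -0.23
63 False 26.94 -14.99 0.95 F 0.17 -0.45
62 False 27.23 -14.99 -0.05 F 0.4 0.01
61 True 27.47 -15.08 -0.6 F 0.38 5.73
 t 27.77 tcp [0.5179 0.1168 0.1492] F [-0.19 -0.47  4.15] M [ 0.07  0.21 -0.01] grip 0.004
```

Run:
```python
from h import *
for z in [61,60.5,60,59.5]:
    b=robot.move_straight(p(-15,1.3,z),v=.004,f_stop=6); st=monitor.get_state()
    q=(st["tool_pos"]-SEAT)*1000; print(z,b,round(st["time"],2),(q@UX).round(2),(q[2]-62).round(2),"F",(st["contact_force"]@UX).round(2),st["contact_force"][2].round(2))
    if st["contact_force"][2]>9.5: break
robot.hold(.4); S(); print((monitor.get_state()["tool_pos"]-SEAT)[2]*1000-62)
```

```text
61 False 28.02 -15.09 -0.6 F 0.76 5.25
60.5 False 28.29 -15.17 -0.69 F 2.0 8.11
60 False 28.57 -15.26 -0.76 F 0.9 13.15
 t 28.97 tcp [0.5181 0.1169 0.149 ] F [-2.76 -0.56 12.75] M [-0.02  0.52 -0.04] grip 0.008
-0.7692491400530699
```

Run:
```python
from h import *
robot.move_straight(p(-15,1.3,72),v=.05); robot.hold(.1); S("off")
robot.move_straight(p(-15,1.3,130),v=.15)
a=np.radians(45); d=np.cos(a)*-EZ+np.sin(a)*EX; z=EY; R=np.c_[np.cross(d,z),d,z]
tcp=up([-.17,0,.295])-R@camT
robot.move_ptp(list(tcp),list(Rot.from_matrix(R).as_quat()))
robot.hold(0.2)
s=vision.snapshot("wrist"); np.savez("w8.npz",**s)
c=cv2.resize(s["image"][0:210,205:435],None,fx=2.8,fy=2.8,interpolation=cv2.INTER_CUBIC)
cv2.imwrite("pics/w8.png",cv2.convertScaleAbs(c,alpha=1.6)); S()
s=vision.snapshot("scene"); cv2.imwrite("pics/s8.png",cv2.convertScaleAbs(cv2.resize(s["image"][130:270,300:480],None,fx=4,fy=4),alpha=1.6))
```

```text
off t 29.46 tcp [0.5176 0.1168 0.1595] F [-0.53  0.06 -0.41] M [ 0.06 -0.06 -0.  ] grip 0.004
 t 30.82 tcp [0.5093 0.1336 0.2348] F [ 0.37 -0.66  0.55] M [-0.19 -0.3  -0.01] grip 0.006
```

View pics/w8.png

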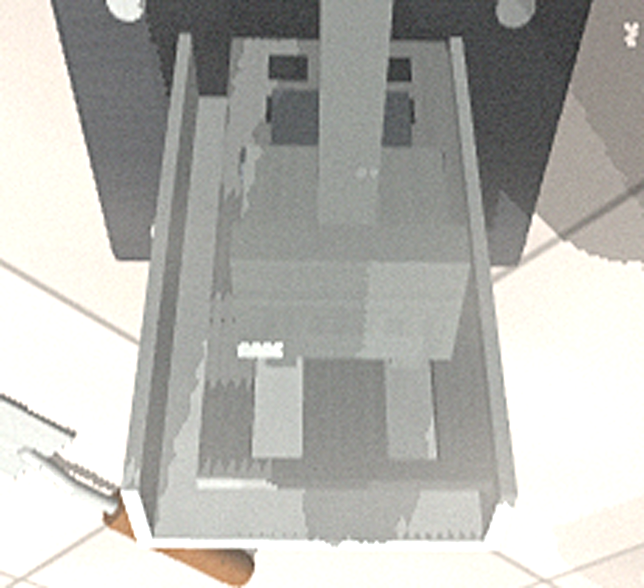

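View pics/s8.png

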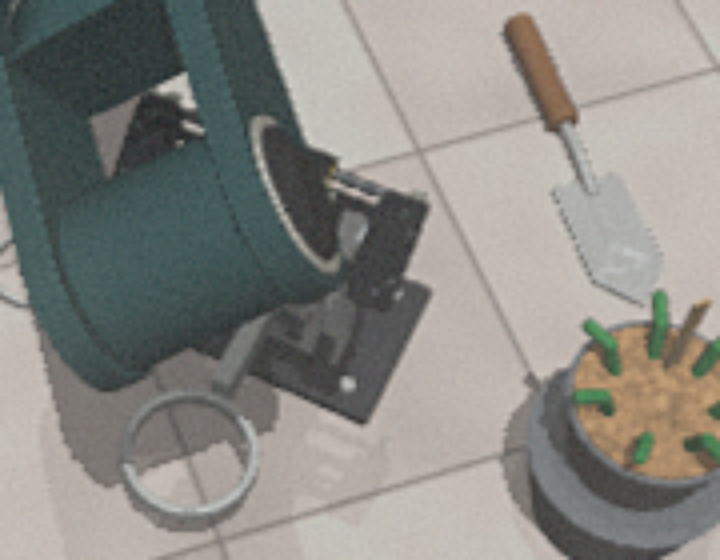

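```bash
python3 - <<'E'
from h import *
s=dict(np.load("w8.npz"))
for nm,(o,yw,off) in dict(wrist=([.5108,.1327,0],135.17,(.00605,-.00318)),both=([.5115,.1317,0],134.78,(.0058,-.00224))).items():
  R=Rot.from_euler('z',np.radians(yw)).as_matrix()
  sl=proj(s,(R@(np.array([[0,-.022,.18],[0,.022,.18],[0,-.034,.186],[0,.034,.186]])+np.array([0,*off])).T).T+o)
  print(nm,"slot tops",((sl-[205,0])*2.8).round(0).tolist())
  for h in [0,1.5,4,8]:
    m=np.array([[-30,-26,62],[-30,26,62],[0,-26,62],[0,26,62],[-30,-26,46]])/1000.+np.array([0,off[0],.09+off[1]+h/1000])
    px=proj(s,(R@m.T).T+o); print(h,((px-[205,0])*2.8).round(0).tolist())
E
python3 - <<'E'
import cv2,numpy as np
s=dict(np.load("w8.npz"))
c=cv2.resize(s["image"][40:170,270:385],None,fx=6,fy=6,interpolation=cv2.INTER_CUBIC)[:, :]
c=cv2.convertScaleAbs(c,alpha=2.2,beta=-60); cv2.imwrite("pics/w8c.png",cv2.resize(c,(530,600)))
E
```

```text
wrist slot tops [[249.0, 456.0], [439.0, 456.0], [195.0, 477.0], [493.0, 478.0]]
0 [[226.0, 270.0], [466.0, 270.0], [237.0, 362.0], [448.0, 362.0], [230.0, 218.0]]
1.5 [[226.0, 275.0], [467.0, 275.0], [237.0, 366.0], [449.0, 367.0], [229.0, 223.0]]
4 [[225.0, 283.0], [467.0, 284.0], [236.0, 374.0], [449.0, 375.0], [229.0, 230.0]]
8 [[224.0, 297.0], [469.0, 298.0], [236.0, 387.0], [451.0, 388.0], [228.0, 243.0]]
both slot tops [[248.0, 456.0], [440.0, 457.0], [194.0, 477.0], [494.0, 480.0]]
0 [[226.0, 268.0], [468.0, 270.0], [236.0, 361.0], [449.0, 363.0], [230.0, 216.0]]
1.5 [[226.0, 273.0], [468.0, 275.0], [236.0, 366.0], [449.0, 367.0], [230.0, 221.0]]
4 [[225.0, 282.0], [469.0, 284.0], [236.0, 374.0], [450.0, 375.0], [229.0, 229.0]]
8 [[224.0, 296.0], [471.0, 298.0], [235.0, 387.0], [451.0, 389.0], [228.0, 242.0]]
```

View pics/w8c.png

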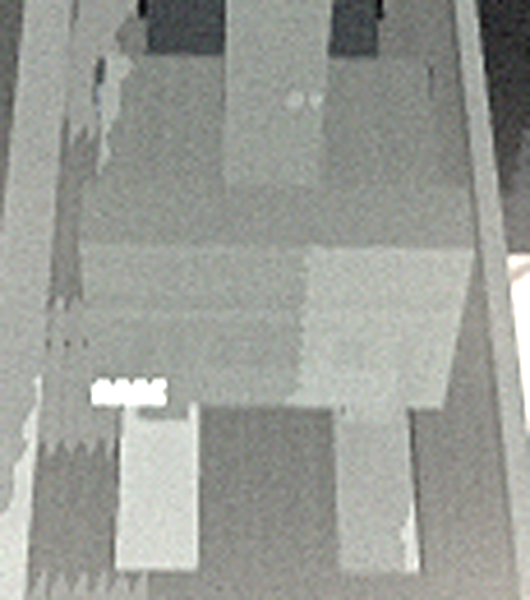

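Run:
```python
from h import *
a=dict(np.load("w1.npz")); b=dict(np.load("w8.npz"))
o=[.5108,.1327,0];R=Rot.from_euler('z',np.radians(135.17)).as_matrix()
for x in [0,-.008,-.014]:
  for z0 in [.05,.055,.06]:
    f=lambda s,z: proj(s,R@np.array([x,.006,z])+o)[0][1]
    print(x,z0,round(f(a,z0),1),[round(f(b,z0-d),1) for d in (0,.0065,.008)])
A=cv2.resize(a["image"][15:95,280:370],None,fx=4.4,fy=6); B=cv2.resize(b["image"][15:95,280:370],None,fx=4.4,fy=6)
cv2.imwrite("pics/ab.png",cv2.convertScaleAbs(np.hstack([A,B]),alpha=2.2,beta=-30))
```

```text
0 0.05 38.8 [np.float64(37.5), np.float64(32.5), np.float64(31.4)]
0 0.055 42.7 [np.float64(41.3), np.float64(36.3), np.float64(35.2)]
0 0.06 46.6 [np.float64(45.3), np.float64(40.2), np.float64(39.0)]
-0.008 0.05 29.8 [np.float64(28.5), np.float64(23.5), np.float64(22.4)]
-0.008 0.055 33.7 [np.float64(32.3), np.float64(27.3), np.float64(26.2)]
-0.008 0.06 37.7 [np.float64(36.3), np.float64(31.2), np.float64(30.0)]
-0.014 0.05 22.8 [np.float64(21.4), np.float64(16.4), np.float64(15.3)]
-0.014 0.055 26.7 [np.float64(25.3), np.float64(20.2), np.float64(19.1)]
-0.014 0.06 30.7 [np.float64(29.2), np.float64(24.1), np.float64(22.9)]
```

View pics/ab.png

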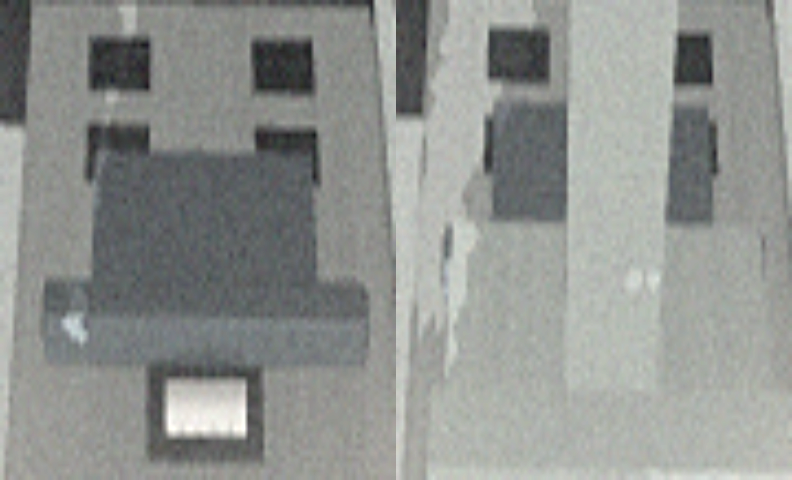

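Run:
```python
from h import *
st=monitor.get_state(); q=st["tool_pos"]
robot.move_straight([q[0],q[1],q[2]+.08],v=.15)
j=list(monitor.get_state()["joints"]); j[0]=-1.0; robot.goto_joints(j); robot.hold(.2); S()
for n in ["scene","top"]:
    s=vision.snapshot(n); cv2.imwrite(f"pics/{n}9.png",cv2.convertScaleAbs(s["image"],alpha=1.5))
```

```text
t 33.52 tcp [ 0.4101 -0.3301  0.3141] F [-0.14 -0.86  0.06] M [-0.24  0.01 -0.02] grip 0.004
```

View pics/scene9.png

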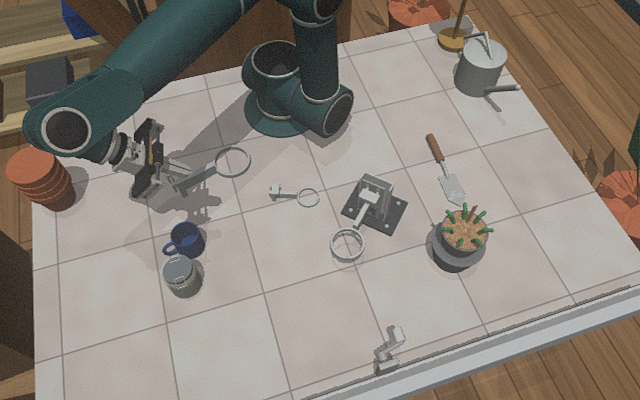

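View pics/top9.png

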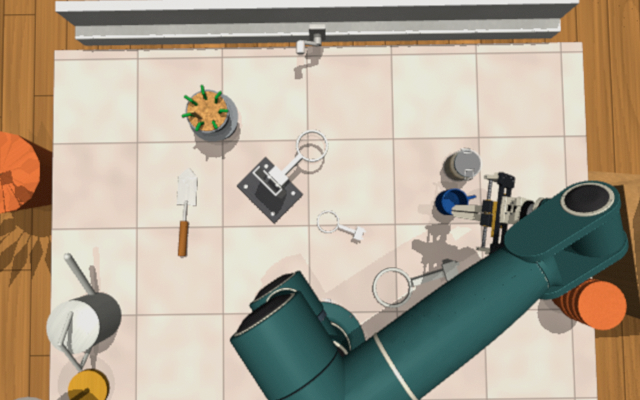

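The pot-ring arm hangs level on the upright, with its ring at (347,244) in the scene view. The planter, mug, jar and trowel are at the same pixels as before, and the robot is touching nothing, so I am handing the job in.

Run:
```python
from h import *
print(close_job()); S()
```

```text
the job is handed in; nothing more can be done
None
the job is handed in; nothing more can be done
```

The pot-ring arm is on the upright, fully home as far as I could measure, and the job was handed in at about 33.5 s. I hooked both claws into the slots, opened the gripper, then pressed on the ledge with the shut fingers until it hit a firm stop, and moved clear.

- **Which arm:** I took the middle-sized one of the three look-alikes. In the top view its ring was at (388,165), and its measured ring radius of about 47 mm fits the 48 mm given. I did not take a separate enlarged crop of it alone; it was checked in a crop that shows all three.
- **Finding the slots:** A wrist-camera view put them about 5 mm sideways and 2 mm low of nominal. The claws went in on the first push, which stopped at about 6 N. Feeling both sides then showed the slot centre 1 mm further over.
- **Pressing:** It needed about 7 N to pass the roller, as far as the readings between steps show. I then pressed to 13 N at the stop, slightly above the 12 N you suggested and well under the 45 N limit.
- **Home position:** After I let go, the soft-close bar measured 8 to 9 mm down, where 8 mm is fully home. The ledge sat at its home height or slightly below it.
- **Bystanders:** The planter, mug, jar and trowel show at the same pixels as at the start.

**Not fully confirmed:**
- The catch roller is hidden behind the back plate, so I infer that it snapped out from the arm being home; I did not see it or tug on the arm.
- My first touch heights had suggested a seat about 1 mm lower than where the arm stopped. I put that down to the roller spring giving under load, and the soft-close bar and ledge pictures both agree with it being home.

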